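# Demagnetise the bench scraper

## Task

The red-handled scraper keeps picking up iron filings: take it out of its wooden stand, slide its blade edgewise all the way down into the yellow-rimmed slot of the demagnetiser and let go of it. Then, with the fingers, press the blue spring button half way down (12 mm), so that its top is level with the green band of the scale post beside it, hold it there for three seconds and finish while still holding it so. Never push it to the bottom of its travel (that magnetises), and leave the black-handled scraper and everything else on the bench where it is.

Things in the scene. Friction and masses are not known exactly. Their poses are not given: they have to be found in the camera images.
- scraper: flat steel scraper with a RED handle, upright in a wooden stand: blade 96 long (its x) x 4 thick (its y) x 54 mm high; handle bar along its top, 100 long x 20 thick x 28 mm high (54 to 82 mm above the blade's lower edge). Origin: middle of the blade's lower edge, z up; 0.14 to 0.28 kg. Pinch the handle across its thickness from above. Either end may lead.
- stand_a: fixed wooden stand, 130 (x) x 60 (y) x 48 mm high, slot in its top 104 long (along x) x 6 wide x 36 mm deep. Origin: centre of its underside. It holds the red scraper at the start; the two stands may trade places from run to run
- stand_b: second fixed wooden stand, the same size; holds the black-handled scraper
- demag: demagnetiser, fixed grey box 170 (x) x 240 (y) x 68 mm high; origin: centre of its underside. In its top at y = +60 mm a yellow-rimmed slot along x, 106 long x 8 wide x 38 mm deep; at y = -65 mm a round blue button. Scale post 10 x 16 mm, 52 mm from the button's axis towards +x: white 110 to 102 mm above the bench, green to 94, red below
- slot_floor (a point): centre of the slot's floor, 30 mm above the bench; axes as the demagnetiser's (x along the slot). A seated scraper's origin is here, give or take its play of 5 mm along the slot and 2 mm across
- button_top (a point): centre of the blue button's top face (44 mm across, cap 10 mm thick); 110 mm above the bench when untouched, 98 mm at half travel; moves with the button
- plunger (a joint): how far the blue button is pressed down, m: 0 untouched, 0.012 half way (middle of the green band), 0.024 at the bottom. Spring: about 3.5 N to start moving, 0.35 N per mm more (7.7 N at half way, 12 N at the bottom); it springs back when released
- other_scraper: flat scraper with a BLACK handle, otherwise the twin of the red one, in the other stand; not to be touched
- mortar: small white ceramic bowl, 90 mm across, 55 mm high; bystander
- red_bowl: red plastic bowl, 120 mm across, 50 mm high; bystander
- teal_cup: teal cup, 72 mm across, 100 mm high; bystander
- doming_block: dark steel cube, 60 mm; bystander
- mallet: hammer lying on the bench to the robot's right; bystander
- mandrel: tapered steel rod on a round 70 mm foot, 160 mm high; bystander
- driver: screwdriver lying on the bench to the robot's left; bystander
There are look-alikes about, which are no part of the job. What is shaped like the scraper but turquoise is not meant.

How it is judged:
By the outcome, as a careful person would: the job done as asked, in the order asked, and still so for the second after the job is handed in, while the arm keeps its last pose, push and grip.
It also fails if it takes over 59 s, if anything falls off the work surface, if the arm or the gripper's body presses on something with over 40 N, if the wrist force passes 120 N, or if a joint passes its speed limit or range.

## Robot

A 6-joint arm with a two-finger parallel gripper is mounted at the origin on the work surface. World frame = base frame: x ahead of the robot, y to its left, z up, the work surface at z = 0. Lengths are in m, angles in degrees, forces in N, time in s.
With the tool pointing down it reaches from about 0.3 to 0.75 m from the base axis. Payload 8.5 kg.
Tool frame: the origin (TCP) lies midway between the tips of the shut fingers; the grasp point (between the pads) lies 19 mm behind it; z points along the fingers, y is the line along which they close (so a half turn about z gives the same grasp; the last joint's range is limited). The gripper opens to 85 mm and grips with 20 to 120 N. Pads are 22 mm wide; open, the fingers measure 114 mm over their backs; the gripper's body (76 mm by 85 mm) begins 54 mm behind the grasp point. The pads swing forward as they close: fully open they stand 13 mm farther back than shut.
Start: joints at [58.195, 21.807, 74.336, -0, 83.858, -12.336], TCP at [0.183, 0.519, 0.231] pointing down, gripper open.
Joint ranges: [-178.18, 178.18], [-50.72, 133.34], [12.68, 142.11], [-81.47, 261.47], [9.98, 163.14], [-165.26, 165.26]. Speed limits (degrees/s): [136.94, 136.94, 180, 180, 180, 180].

## Interface

Orientations are given as a 3x3 rotation matrix whose columns are the frame's x, y, z axes.
In Python, from rig import env gives the robot as it stands. The module is installed in compiled form; this text tells all that it offers.
- The arm moves only by the tool jog_arm, never from a script. Its argument "targets" is a list of rows, each a list of 6 numbers: the shift along the tool's x, y, z in cm, then the turn, a rotation vector about the tool's x, y, z in degrees. A call has 1 to 8 rows; each row is the pose to reach, as a shift and turn from the pose commanded when the call began, along the tool's axes at that moment; what a row does not reach only later rows make up. A row lasts 1/12 s, in which the tool goes at most 41.7 mm and 7.16 degrees, less where a joint would pass 70% of its speed; a pose out of reach is approached as far as the arm can. A call with a gripper value outside its range is refused whole. "hand" is the opening, from 0 (shut) to 1 (fully open), set as the call begins (left out, the last holds). The fingers move at their own pace and stop on an object; "newtons" is the grip in N (left out, the last holds). Time passes only in rows, so rows that repeat a pose let the fingers close. It gives the time, the measured TCP pose, the force, the opening and the grip force at its end, in the units of the state.
- env.observe(): the state, without advancing time (a new reading comes with each control period).
- env.get_image(name): name is "side" or "top" or "wrist"; returns a dict with "frame" (400x640x3 uint8, red, green, blue), "depth" (400x640 float32, m along the optical axis (not along the pixel's ray), 0 where there is no reading), "fovy" (degrees; the focal length in pixels is half the picture's height over the tangent of half this angle, whatever the lens; pixels are square), "cx", "cy" (the principal point, pixels), "k1" (the pictures are not rectified: a ray, as slopes to the right and down, at radius r is drawn at 1 + k1 r^2 times it, then the intrinsics apply), "cam_to_world" (4x4, takes a point from camera to world coordinates). Camera axes: x right, y down, z forward; pixel columns grow to the right and rows downward; lengths in m; the calibration is good to about 2 mm. A picture is of the moment at which its call begins.
- env.close_job(): hands the job in; it is judged then, once.
Trained networks look in the newest picture that a camera, given by its name, has taken for a name from the list of things; names that differ only in an ending like _2 or _b are one class to them, and where a whole thing is asked for, a point or a joint stands for the part that bears it (a point fixed in the world has none). Each returns a list of dicts, best first, with "score" (0 to 1); they miss things now and then, are a little off and sometimes report something else, mostly with a low value. They report only what shows in the picture. A call takes as long as a camera call. They do not tell look-alikes from the thing itself.
- env.regions_of(camera, target): "pixels" (400x640 bool, what is visible of it) and "point" ([row, column] in pixels, amid what is visible of it).
The state is a dict: "time_s": time; "q": joint angles; "qvel": joint speeds; "joint_efforts": joint torques, N m; "position": TCP position; "tool_rot": TCP orientation; "ft_force": force on the tool from outside, world axes, zero at the start; "wrist_torque": the same for the moment, N m; "grip_width": finger opening in m; "gripper_force": force on a finger pad.
Only numpy, scipy, OpenCV 4.12 (cv2) and the standard library are available. Lean on these libraries where they do the work, as an engineer would, in place of code of your own. Each camera call takes 0.05 s, during which the arm holds its last target. There are 200 camera calls.

## Working session

There is one attempt and no reset: what is moved stays moved. The work goes in short steps, Python scripts to look and compute and a tool call to move; the robot and the scene stay as the last step left them, time stands still between calls to the robot, and variables do not carry over. Pictures are saved under pics/ and viewed, at most 10 in all, crops included, and the job is handed in when it is done.

Besides the shell and the picture viewer there is one more tool, called after "Call:" in YAML: its name, and indented under it one key for each argument. jog_arm: Moves the arm, as the interface text tells. Its arguments: {"type":"object","properties":{"targets":{"type":"array","items":{"type":"array","items":{"type":"number"}}},"hand":{"type":"number"},"newtons":{"type":"number"}},"required":["targets"]}

```bash
mkdir -p pics
cat > h.py <<'E'
import numpy as np, cv2
from rig import env
def cloud(im):
    d=im["depth"];H,W=d.shape;f=H/2/np.tan(np.radians(im["fovy"]/2))
    u,v=np.meshgrid(np.arange(W),np.arange(H))
    xd=(u-im["cx"])/f;yd=(v-im["cy"])/f;x,y=xd.copy(),yd.copy()
    for _ in range(8):
        s=1+im["k1"]*(x*x+y*y);x,y=xd/s,yd/s
    P=np.stack([x*d,y*d,d],-1)@im["cam_to_world"][:3,:3].T+im["cam_to_world"][:3,3]
    P[d==0]=np.nan
    return P
def save(im,n,box=None,k=1):
    f=im["frame"][...,::-1]
    if box: f=f[box[0]:box[1],box[2]:box[3]]
    cv2.imwrite("pics/"+n,cv2.resize(f,None,fx=k,fy=k,interpolation=cv2.INTER_CUBIC))
E
python3 - <<'E'
from h import *
a=env.get_image("top");save(a,"top1.png")
for t in ["scraper","stand_a","demag","button_top"]:
    for r in env.regions_of("top",t):
        P=cloud(a)[r["pixels"]];P=P[~np.isnan(P[:,0])]
        print(t,round(r["score"],2),r["point"],np.median(P,0).round(3),P.min(0).round(3),P.max(0).round(3))
b=env.get_image("side");save(b,"side1.png")
np.savez("t.npz",P=cloud(a),f=a["frame"],P2=cloud(b),f2=b["frame"])
print(env.observe())
E
```

```text
scraper 0.81 [222.7, 215.8] [0.498 0.36  0.092] [0.447 0.344 0.049] [0.541 0.38  0.101]
scraper 0.56 [279.8, 218.3] [0.326 0.353 0.08 ] [ 0.288  0.307 -0.004] [0.364 0.407 0.09 ]
scraper 0.48 [266.9, 258.1] [0.374 0.221 0.08 ] [ 0.329  0.192 -0.   ] [0.419 0.249 0.088]
stand_a 0.71 [227.7, 219.7] [0.493 0.349 0.048] [ 0.427  0.32  -0.005] [0.567 0.416 0.098]
stand_a 0.59 [209.5, 273.8] [0.548 0.184 0.049] [0.493 0.164 0.   ] [0.622 0.227 0.093]
demag 0.76 [189.3, 360.9] [ 0.591 -0.095  0.069] [ 0.508 -0.214 -0.002] [0.679 0.024 0.117]
button_top 0.74 [188.6, 385.4] [ 0.595 -0.163  0.111] [ 0.576 -0.181  0.105] [ 0.613 -0.144  0.117]
{'time_s': 0.3, 'q': array([ 5.81939254e+01,  2.18196283e+01,  7.43501946e+01, -1.90897683e-04,
        8.38606055e+01, -1.23348929e+01]), 'qvel': array([ 0.00493424, -0.08568869, -0.12672837, -0.00265055,  0.10060797,
        0.02650875]), 'joint_efforts': array([-6.43280728e-04, -4.47893000e+01, -2.31137198e+01, -1.08614588e-04,
        2.28758050e-03, -3.16749890e-05]), 'position': array([0.18327069, 0.51845452, 0.23111553]), 'tool_rot': array([[-9.42809372e-01,  3.33332283e-01, -2.77085340e-04],
       [ 3.33332380e-01,  9.42809270e-01, -4.53072510e-04],
       [ 1.10214933e-04, -5.19522524e-04, -9.99999859e-01]]), 'ft_force': array([0.41330791, 0.52970091, 0.09559706]), 'wrist_torque': array([-0.04396858, -0.01453403, -0.02042184]), 'gripper_force': 0.0, 'grip_width': 0.08549046244006034}
```

View pics/top1.png

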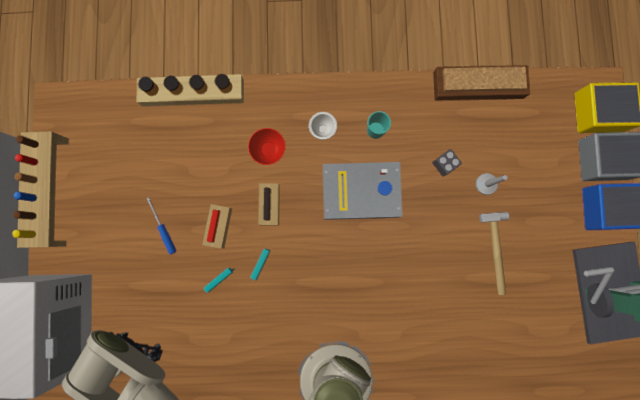

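View pics/side1.png

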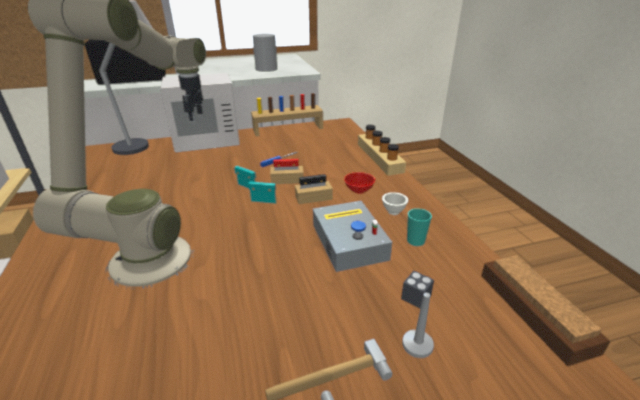

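Candidates in the top view: the red-handled scraper at (row 225, col 213), the black one at (204, 267), and turquoise look-alikes at (280, 218) and (264, 260). The red handle in a wooden stand fits. The demagnetiser has its yellow slot at (190, 342) and its button at (188, 385).

Run:
```python
from h import *
z=np.load("t.npz");P,f=z["P"],z["f"]
cv2.imwrite("pics/crop1.png",cv2.resize(f[150:300,190:420,::-1],None,fx=3.4,fy=3.4,interpolation=cv2.INTER_CUBIC))
h=cv2.cvtColor(f,cv2.COLOR_RGB2HSV);H,S,V=h[...,0],h[...,1],h[...,2]
def fit(m,n):
    p=P[m];p=p[~np.isnan(p[:,0])]
    (c,s,a)=cv2.minAreaRect((p[:,:2]*1000).astype(np.float32))
    w,v=np.linalg.eigh(np.cov(p[:,:2].T));d=v[:,1]*np.sign(v[0,1])
    print(n,len(p),"rect",np.round(c,1),np.round(s,1),"mean",p.mean(0).round(4),"yaw",np.degrees(np.arctan2(d[1],d[0])).round(2),"z",np.percentile(p[:,2],[5,50,95]).round(4))
box=np.zeros(H.shape,bool);box[200:250,195:240]=1
fit(box&((H<6)|(H>174))&(S>170)&(P[...,2]>.088),"red")
box[:]=0;box[160:220,325:355]=1
fit(box&(H>20)&(H<35)&(S>120),"yellow")
box[:]=0;box[150:230,315:410]=1
fit(box&(P[...,2]>.06)&(P[...,2]<.075),"demag top")
fit(box&(H>100)&(H<125)&(S>150)&(P[...,2]>.1),"button")
box[:]=0;box[160:180,370:400]=1
fit(box&(P[...,2]>.1),"post")
box[:]=0;box[195:255,195:240]=1
fit(box&(P[...,2]>.04)&(P[...,2]<.055),"stand")
box[:]=0;box[175:235,250:285]=1
fit(box&(P[...,2]>.04)&(P[...,2]<.055),"standB")
z2,f2=z["P2"],z["f2"]
```

```text
red 196 rect [493.5 362.1] [20.3 96.5] mean [0.4933 0.3621 0.093 ] yaw -12.04 z [0.0888 0.0926 0.098 ]
yellow 209 rect [594.  -36.1] [119.4  24. ] mean [ 0.5944 -0.0363  0.0687] yaw -0.75 z [0.0603 0.0696 0.0746]
demag top 3834 rect [593.1 -96.2] [170.7 237.8] mean [ 0.592  -0.0937  0.0688] yaw 88.44 z [0.064  0.0689 0.0734]
button 135 rect [ 592.5 -160.1] [37.6 37.3] mean [ 0.5926 -0.1604  0.111 ] yaw -16.24 z [0.106  0.111  0.1155]
post 24 rect [ 645.  -162.5] [15.6  9.5] mean [ 0.6449 -0.1626  0.1108] yaw -89.78 z [0.1078 0.1104 0.1139]
stand 547 rect [494.  362.8] [ 62.7 130.5] mean [0.4933 0.3577 0.0488] yaw -11.82 z [0.0439 0.0488 0.0535]
standB 562 rect [559.9 196.3] [ 61.2 129.1] mean [0.5577 0.1943 0.0487] yaw -2.41 z [0.0437 0.0489 0.0533]
```

View pics/crop1.png

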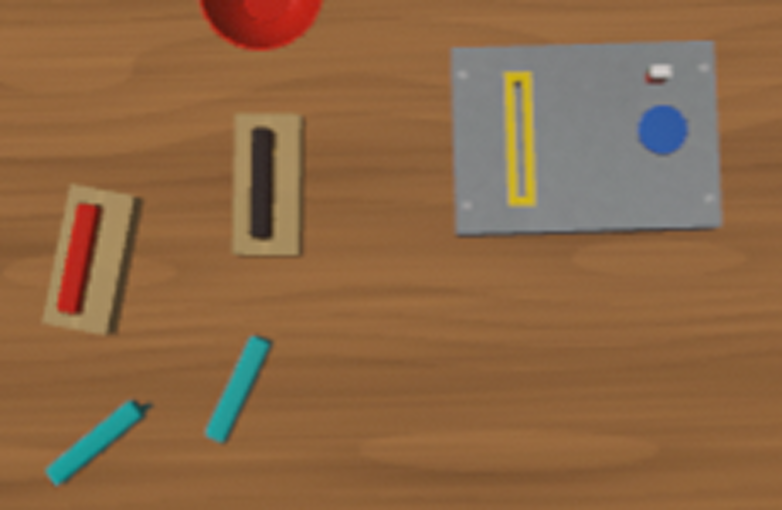

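The crop confirms it: the only red handle in a stand is at the crop's left (75, 258), and the slot and button are clearly visible. Moving above it.

Call:
jog_arm:
  targets:
    - [-34.5,-4.4,0,0,0,-7.5]
    - [-34.5,-4.4,0,0,0,-7.5]
    - [-34.5,-4.4,0,0,0,-7.5]
    - [-34.5,-4.4,0,0,0,-7.5]
    - [-34.5,-4.4,0,0,0,-7.5]
    - [-34.5,-4.4,0,0,0,-7.5]
    - [-34.5,-4.4,0,0,0,-7.5]
    - [-34.5,-4.4,0,0,0,-7.5]
  hand: 1

```text
time_s: 0.97
position: [0.4792, 0.369, 0.2313]
tool_rot: [[-0.978, 0.208, -0.0], [0.208, 0.978, 0.0], [0.0, 0.0, -1.0]]
ft_force: [0.4, 1.4, -0.2]
grip_width: 0.0852
gripper_force: 0.0
```

Call:
jog_arm:
  targets:
    - [0,0,0,0,0,0]
    - [0,0,0,0,0,0]
    - [0,0,0,0,0,0]

```text
time_s: 1.22
position: [0.4772, 0.3704, 0.2311]
tool_rot: [[-0.978, 0.208, -0.001], [0.208, 0.978, -0.0], [0.001, -0.0, -1.0]]
ft_force: [0.8, 0.7, 0.1]
grip_width: 0.0858
gripper_force: 0.0
```

```bash
cat >> h.py <<'E'
def fit(P,m,n):
    p=P[m];p=p[~np.isnan(p[:,0])]
    (c,s,a)=cv2.minAreaRect((p[:,:2]*1000).astype(np.float32))
    w,v=np.linalg.eigh(np.cov(p[:,:2].T));d=v[:,1]*np.sign(v[0,1])
    print(n,len(p),"rect",np.round(c,1),np.round(s,1),round(a,2),"mean",p.mean(0).round(4),"yaw",np.degrees(np.arctan2(d[1],d[0])).round(2),"z",np.percentile(p[:,2],[5,50,95]).round(4))
def pose():
    o=env.observe();R=o["tool_rot"]
    print("t",o["time_s"],"tcp",o["position"].round(4),"yawY",np.degrees(np.arctan2(R[1,1],R[0,1])).round(2),"z",R[:,2].round(4),"w",o["grip_width"].round(4),"gf",np.round(o["gripper_force"],1),"ft",o["ft_force"].round(1))
    return o
E
python3 - <<'E'
from h import *
pose()
a=env.get_image("wrist");save(a,"w1.png");P=cloud(a)
h=cv2.cvtColor(a["frame"],cv2.COLOR_RGB2HSV);H,S=h[...,0],h[...,1]
fit(P,((H<6)|(H>174))&(S>150)&(P[...,2]>.085)&(P[...,2]<.105),"red")
E
```

```text
Traceback (most recent call last):
  File "h.py", line 23, in pose
    print("t",o["time_s"],"tcp",o["position"].round(4),"yawY",np.degrees(np.arctan2(R[1,1],R[0,1])).round(2),"z",R[:,2].round(4),"w",o["grip_width"].round(4),"gf",np.round(o["gripper_force"],1),"ft",o["ft_force"].round(1))
                                                                                                                                     ^^^^^^^^^^^^^^^^^^^^^
AttributeError: 'float' object has no attribute 'round'
```

```bash
sed -i 's/o\["grip_width"\].round(4)/round(o["grip_width"],4)/' h.py
python3 - <<'E'
from h import *
pose()
a=env.get_image("wrist");save(a,"w1.png");P=cloud(a)
h=cv2.cvtColor(a["frame"],cv2.COLOR_RGB2HSV);H,S=h[...,0],h[...,1]
fit(P,((H<6)|(H>174))&(S>150)&(P[...,2]>.085)&(P[...,2]<.105),"red")
E
```

```text
t 1.2167 tcp [0.4772 0.3704 0.2311] yawY 78.01 z [-7.e-04 -1.e-04 -1.e+00] w 0.0858 gf 0.0 ft [0.8 0.7 0.1]
red 2498 rect [492.3 364.7] [18.8 99.5] 78.4 mean [0.4896 0.3655 0.0919] yaw -11.75 z [0.09   0.092  0.0933]
```

View pics/w1.png

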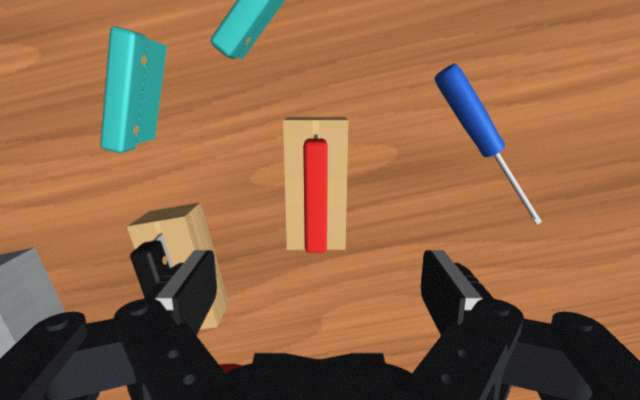

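The wrist view shows the red handle at (row 195, col 316), square to the open fingers. Aligning and descending.

Call:
jog_arm:
  targets:
    - [-1.7,-0.3,3,0,0,-0.3]
    - [-1.7,-0.3,7,0,0,-0.3]
    - [-1.7,-0.3,10,0,0,-0.3]
    - [-1.7,-0.3,13,0,0,-0.3]
    - [-1.7,-0.3,15,0,0,-0.3]
    - [-1.7,-0.3,16,0,0,-0.3]
    - [-1.7,-0.3,17,0,0,-0.3]
    - [-1.7,-0.3,17,0,0,-0.3]

```text
time_s: 1.93
position: [0.4927, 0.3643, 0.0605]
tool_rot: [[-0.98, 0.201, -0.001], [0.201, 0.98, -0.001], [0.001, -0.001, -1.0]]
ft_force: [0.3, 0.6, 0.3]
grip_width: 0.0854
gripper_force: 0.0
```

Call:
jog_arm:
  targets:
    - [0,0,0,0,0,0]
    - [0,0,0,0,0,0]
    - [0,0,0,0,0,0]
    - [0,0,0,0,0,0]
    - [0,0,0,0,0,0]
    - [0,0,0,0,0,0]
    - [0,0,0,0,0,0]
    - [0,0,0,0,0,0]
  hand: 0
  newtons: 60

```text
time_s: 2.6
position: [0.4938, 0.364, 0.062]
tool_rot: [[-0.979, 0.202, 0.001], [0.202, 0.979, 0.0], [-0.001, 0.001, -1.0]]
ft_force: [0.0, -0.9, 5.6]
grip_width: 0.0192
gripper_force: 59.5
```

Call:
jog_arm:
  targets:
    - [0,0,-1,0,0,0]
    - [0,0,-2.5,0,0,0]
    - [0,0,-4,0,0,0]
    - [0,0,-6,0,0,0]
    - [0,0,-8,0,0,0]
    - [0,0,-11,0,0,0]
    - [0,0,-14,0,0,0]
    - [0,0,-14,0,0,0]

```text
time_s: 3.27
position: [0.4951, 0.3647, 0.2077]
tool_rot: [[-0.979, 0.202, 0.009], [0.202, 0.979, 0.004], [-0.008, 0.006, -1.0]]
ft_force: [1.3, 0.2, -1.8]
grip_width: 0.0192
gripper_force: 59.1
```

Run:
```python
from h import *
o=pose();R=o["tool_rot"]
print(R.T@(np.array([.594,-.036,.20])-o["position"]))
a=env.get_image("wrist");P=cloud(a);save(a,"w2.png")
h=cv2.cvtColor(a["frame"],cv2.COLOR_RGB2HSV);H,S=h[...,0],h[...,1]
m=((H<6)|(H>174))&(S>150)&(P[...,2]>.15)
fit(P,m,"red")
p=P[m];L=(p-o["position"])@R
print(L.min(0),L.max(0),np.median(L,0))
```

```text
t 3.2667 tcp [0.4951 0.3647 0.2077] yawY 78.34 z [ 0.009   0.0043 -1.    ] w 0.0192 gf 59.1 ft [ 1.3  0.2 -1.8]
[-0.17779928 -0.37248297  0.00687118]
red 11252 rect [482.2 354.9] [47.1 82.1] 76.92 mean [0.48   0.3681 0.2375] yaw -12.09 z [0.2347 0.2377 0.2388]
[-0.03117966 -0.03587016 -0.08868353] [ 0.05114797  0.01147622 -0.00933029] [ 0.01672339  0.00069969 -0.03008606]
```

View pics/w2.png

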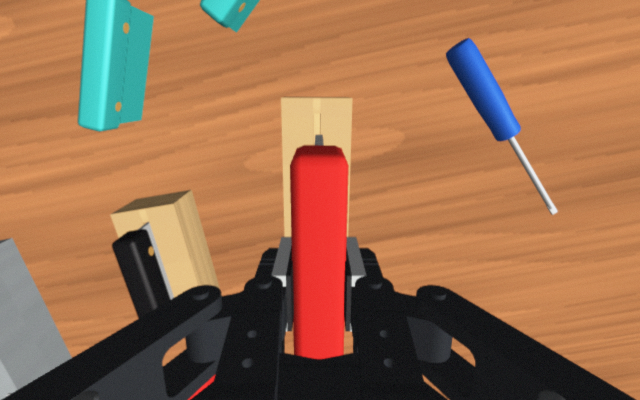

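The red scraper is held centrally and upright (handle at cols 292–347). Carrying it over the slot.

Call:
jog_arm:
  targets:
    - [-2,-3,0,0,0,-1]
    - [-3.5,-6.5,0,0,0,-2.5]
    - [-5,-10,0,0,0,-4]
    - [-6.5,-13.5,0,0,0,-5]
    - [-8.2,-17,0,0,0,-6.5]
    - [-10,-20.5,0,0,0,-8]
    - [-11.5,-24,0,0,0,-9.5]
    - [-13,-27,0,0,0,-10.2]

```text
time_s: 3.98
position: [0.5656, 0.0708, 0.1999]
tool_rot: [[-1.0, 0.025, -0.003], [0.025, 1.0, -0.0], [0.003, -0.0, -1.0]]
ft_force: [0.9, -0.0, -3.5]
grip_width: 0.019
gripper_force: 59.2
```

Run:
```python
from h import *
o=pose();R=o["tool_rot"]
print(R.T@(np.array([.594,-.036,.20])-o["position"]))
```

```text
t 3.9833 tcp [0.5656 0.0708 0.1999] yawY 88.57 z [-0.0032 -0.     -1.    ] w 0.019 gf 59.2 ft [ 0.9 -0.  -3.5]
[-0.0310902  -0.10604672 -0.00016836]
```

Call:
jog_arm:
  targets:
    - [-3,-2,0,0,0,0]
    - [-6,-4,0,0,0,0]
    - [-8.5,-5,0,0,0,0]
    - [-8.5,-5,0,0,0,0]
    - [-8.5,-5,0,0,0,0]
    - [-8.5,-5,0,0,0,0]

```text
time_s: 4.48
position: [0.6491, 0.0213, 0.1999]
tool_rot: [[-1.0, 0.026, -0.003], [0.026, 1.0, 0.001], [0.003, 0.0, -1.0]]
ft_force: [-0.1, 0.1, -1.5]
grip_width: 0.0192
gripper_force: 59.4
```

Run:
```python
from h import *
o=pose()
a=env.get_image("wrist");P=cloud(a);save(a,"w3.png")
h=cv2.cvtColor(a["frame"],cv2.COLOR_RGB2HSV);H,S=h[...,0],h[...,1]
p=P[...,2];m=(H>20)&(H<35)&(S>120)&(p>.06)&(p<.08)
fit(P,m,"yellow")
fit(P,(p>.06)&(p<.076),"demag top")
fit(P,(H>100)&(H<125)&(S>150)&(p>.1)&(p<.12),"button")
v,u=np.where(m);print(u.min(),u.max(),v.min(),v.max())
b=env.get_image("top");Q=cloud(b)
h=cv2.cvtColor(b["frame"],cv2.COLOR_RGB2HSV)
fit(Q,((h[...,0]<6)|(h[...,0]>174))&(h[...,1]>150)&(Q[...,2]>.2),"red top")
```

```text
t 4.4833 tcp [0.6491 0.0213 0.1999] yawY 88.54 z [-3.1e-03  6.0e-04 -1.0e+00] w 0.0192 gf 59.4 ft [-0.1  0.1 -1.5]
yellow 3659 rect [594.6  69.8] [236.6 122.2] 89.09 mean [ 0.5887 -0.0349  0.0694] yaw -0.18 z [0.0682 0.0694 0.0705]
demag top 60891 rect [663.1 -14.2] [406.8 300. ] 88.72 mean [ 0.5852 -0.0885  0.0686] yaw -83.96 z [0.0673 0.0685 0.07  ]
button 3794 rect [ 593.1 -159.5] [42.2 43.5] 9.0 mean [ 0.5925 -0.1573  0.1099] yaw -86.7 z [0.1056 0.1104 0.1115]
219 554 23 191
red top 68 rect [612.9  22.1] [13.7 28.3] 88.45 mean [0.6131 0.0221 0.2346] yaw -1.26 z [0.2279 0.232  0.2359]
```

View pics/w3.png

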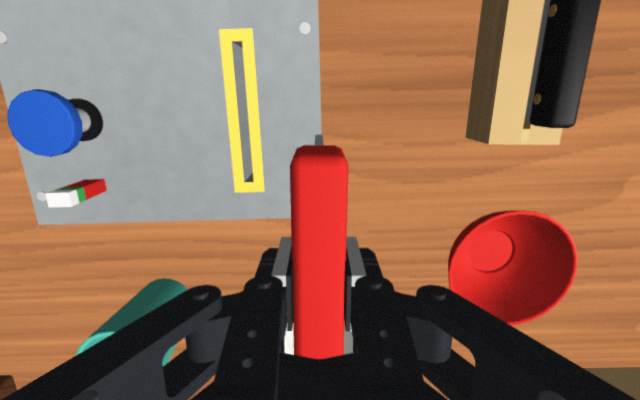

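The slot is fully visible at (rows 28–192, cols 220–265). Its tilt in the image suggests a small yaw error or perspective, so I'll fit it alone.

Run:
```python
from h import *
o=pose();R=o["tool_rot"]
a=env.get_image("wrist");P=cloud(a)
h=cv2.cvtColor(a["frame"],cv2.COLOR_RGB2HSV);H,S=h[...,0],h[...,1]
p=P[...,2];m=(H>20)&(H<35)&(S>120)&(p>.06)&(p<.08);m[:,275:]=0
fit(P,m,"yellow")
fill=cv2.convexHull(np.argwhere(m)[:,::-1].astype(np.int32));k=np.zeros(m.shape,np.uint8);cv2.fillConvexPoly(k,fill,1)
q=P[m];box=cv2.boxPoints(cv2.minAreaRect((q[:,:2]*1000).astype(np.float32)));print(box.round(1))
fit(P,(k>0)&~m,"slot hole")
m=((H<6)|(H>174))&(S>150)&(P[...,2]>.226);m[:,:285]=0;m[:,355:]=0
fit(P,m,"red");L=(P[m]-o["position"])@R
for lo in np.arange(-.01,.05,.01):
    s=L[(L[:,0]>lo)&(L[:,0]<lo+.01)]
    if len(s):print(lo.round(2),np.percentile(s[:,1],[2,98]).round(4))
# box edges of demag
mm=(p>.064)&(p<.073);v,u=np.where(mm)
cs=max(cv2.findContours(mm.astype(np.uint8),0,2)[0],key=cv2.contourArea)
for y in (20,60,100,125):
    us=np.where(mm[y,270:340])[0].max()+270;print("edge",P[y,us].round(4))
```

```text
t 4.5833 tcp [0.6491 0.0217 0.201 ] yawY 88.58 z [-1.3e-03  3.0e-04 -1.0e+00] w 0.019 gf 59.4 ft [-0.3  0.8 -2.3]
yellow 3623 rect [592.9 -35.4] [122.4  24.8] 0.18 mean [ 0.5887 -0.0352  0.0693] yaw 0.23 z [0.0681 0.0694 0.0705]
[[531.7 -23.2]
 [531.8 -48. ]
 [654.1 -47.6]
 [654.  -22.8]]
slot hole 1577 rect [593.2 -35.4] [122.4  25.3] 0.34 mean [ 0.5908 -0.0385  0.0525] yaw 0.22 z [0.0323 0.0537 0.0688]
red 10900 rect [638.9  22.5] [20.5 81.7] 89.1 mean [0.6346 0.0227 0.231 ] yaw -1.44 z [0.2289 0.2311 0.2322]
-0.01 [-0.0087  0.01  ]
0.0 [-0.0086  0.0099]
0.01 [-0.0089  0.0101]
0.02 [-0.0089  0.01  ]
0.03 [-0.0087  0.01  ]
0.04 [-0.0084  0.0098]
edge [0.5272 0.0241 0.0669]
edge [0.5546 0.0242 0.0685]
edge [0.5833 0.0242 0.0683]
edge [0.6022 0.0246 0.0683]
```

Call:
jog_arm:
  targets:
    - [2,-2,0,0,0,-0.8]
    - [4,-4,1,0,0,-1.65]
    - [5.3,-5.9,3,0,0,-1.65]
    - [5.3,-5.9,5,0,0,-1.65]
    - [5.3,-5.9,6.2,0,0,-1.65]
    - [5.3,-5.9,6.2,0,0,-1.65]
    - [5.3,-5.9,6.2,0,0,-1.65]
    - [5.3,-5.9,6.2,0,0,-1.65]

```text
time_s: 5.3
position: [0.5959, -0.0363, 0.1405]
tool_rot: [[-1.0, -0.004, 0.002], [-0.004, 1.0, -0.0], [-0.002, -0.0, -1.0]]
ft_force: [0.1, 0.3, -2.6]
grip_width: 0.0193
gripper_force: 59.3
```

Run:
```python
from h import *
o=pose();R=o["tool_rot"]
print((R.T@(np.array([.5945,-.0361,.082])-o["position"])).round(4))
a=env.get_image("wrist");save(a,"w4.png",(20,220,220,420),3)
```

```text
t 5.3 tcp [ 0.5959 -0.0363  0.1405] yawY 90.22 z [ 1.8e-03 -5.0e-04 -1.0e+00] w 0.0193 gf 59.3 ft [ 0.1  0.3 -2.6]
[0.0015 0.0002 0.0585]
```

View pics/w4.png

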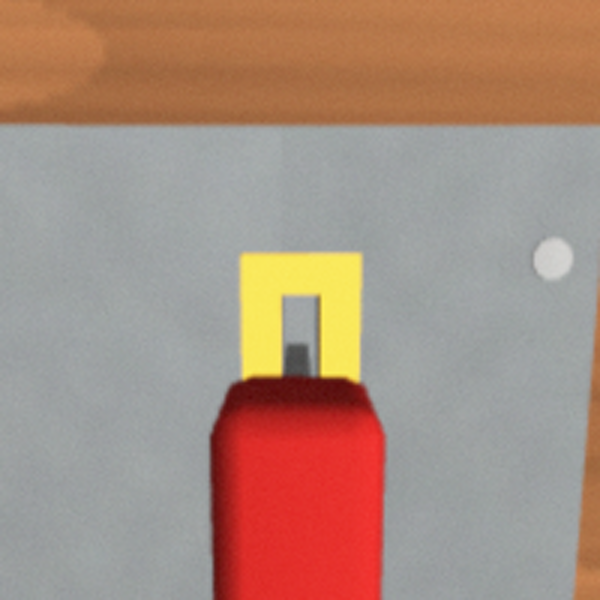

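The crop shows the blade (cols 285–310) lined up with the slot opening (282–320), parallel to it. Lowering slowly.

Call:
jog_arm:
  targets:
    - [0.1,0,0.7,0,0,0]
    - [0.1,0,1.4,0,0,0]
    - [0.1,0,2.0,0,0,0]
    - [0.1,0,2.6,0,0,0]
    - [0.1,0,3.1,0,0,0]
    - [0.1,0,3.6,0,0,0]
    - [0.1,0,4.0,0,0,0]
    - [0.1,0,4.0,0,0,0]

```text
time_s: 6.02
position: [0.5941, -0.0366, 0.0983]
tool_rot: [[-1.0, -0.003, -0.002], [-0.003, 1.0, 0.0], [0.002, 0.0, -1.0]]
ft_force: [0.4, 0.0, -2.8]
grip_width: 0.0194
gripper_force: 59.4
```

Call:
jog_arm:
  targets:
    - [0,0,0.4,0,0,0]
    - [0,0,0.8,0,0,0]
    - [0,0,1.1,0,0,0]
    - [0,0,1.3,0,0,0]
    - [0,0,1.5,0,0,0]
    - [0,0,1.5,0,0,0]

```text
time_s: 6.52
position: [0.5943, -0.0366, 0.0839]
tool_rot: [[-1.0, -0.003, -0.001], [-0.003, 1.0, 0.0], [0.001, 0.0, -1.0]]
ft_force: [-0.8, -0.5, -1.7]
grip_width: 0.0195
gripper_force: 59.4
```

Call:
jog_arm:
  targets:
    - [0,0,0.1,0,0,0]
    - [0,0,0.2,0,0,0]
    - [0,0,0.25,0,0,0]
    - [0,0,0.25,0,0,0]

```text
time_s: 6.85
position: [0.5944, -0.0366, 0.0818]
tool_rot: [[-1.0, -0.003, -0.0], [-0.003, 1.0, 0.0], [0.0, 0.0, -1.0]]
ft_force: [-0.1, -0.7, -1.4]
grip_width: 0.0188
gripper_force: 59.4
```

Call:
jog_arm:
  targets:
    - [0,0,0.1,0,0,0]
    - [0,0,0.15,0,0,0]
    - [0,0,0.15,0,0,0]

```text
time_s: 7.1
position: [0.5944, -0.0366, 0.0802]
tool_rot: [[-1.0, -0.003, -0.0], [-0.003, 1.0, 0.0], [0.0, 0.0, -1.0]]
ft_force: [-0.2, 0.1, -2.6]
grip_width: 0.0188
gripper_force: 59.4
```

Call:
jog_arm:
  targets:
    - [0,0,0.1,0,0,0]
    - [0,0,0.1,0,0,0]
    - [0,0,0.1,0,0,0]

```text
time_s: 7.35
position: [0.5945, -0.0366, 0.08]
tool_rot: [[-1.0, -0.003, 0.001], [-0.003, 1.0, -0.0], [-0.001, -0.0, -1.0]]
ft_force: [-2.6, 0.1, 4.9]
grip_width: 0.0191
gripper_force: 60.3
```

Call:
jog_arm:
  targets:
    - [0,0,0,0,0,0]
    - [0,0,0,0,0,0]
    - [0,0,0,0,0,0]
    - [0,0,0,0,0,0]
    - [0,0,0,0,0,0]
    - [0,0,0,0,0,0]
    - [0,0,0,0,0,0]
    - [0,0,0,0,0,0]
  hand: 1

```text
time_s: 8.02
position: [0.5944, -0.0366, 0.0793]
tool_rot: [[-1.0, -0.003, -0.0], [-0.003, 1.0, 0.0], [0.0, 0.0, -1.0]]
ft_force: [0.1, 0.3, -0.8]
grip_width: 0.0852
gripper_force: 0.0
```

Call:
jog_arm:
  targets:
    - [0,0,-1,0,0,0]
    - [0,0,-3,0,0,0]
    - [0,0,-6,0,0,0]
    - [0,0,-9,0,0,0]
    - [0,0,-12,0,0,0]
    - [-2,0,-12,0,0,0]
    - [-5,0,-12,0,0,0]
    - [-5,0,-12,0,0,0]

```text
time_s: 8.68
position: [0.6474, -0.0367, 0.2]
tool_rot: [[-1.0, -0.003, 0.003], [-0.003, 1.0, -0.0], [-0.003, -0.0, -1.0]]
ft_force: [0.5, -0.3, -0.7]
grip_width: 0.0852
gripper_force: 0.0
```

Run:
```python
from h import *
o=pose()
a=env.get_image("wrist");P=cloud(a);save(a,"w5.png")
h=cv2.cvtColor(a["frame"],cv2.COLOR_RGB2HSV);H,S=h[...,0],h[...,1];p=P[...,2]
m=((H<6)|(H>174))&(S>150)&(p>.095)&(p<.13);m[:,:200]=0;m[:,420:]=0
fit(P,m,"red")
m=(H>100)&(H<125)&(S>150)&(p>.1)&(p<.12);fit(P,m,"button")
fit(P,(p>.06)&(p<.076),"top")
```

```text
t 8.6833 tcp [ 0.6474 -0.0367  0.2   ] yawY 90.19 z [ 2.9e-03 -4.0e-04 -1.0e+00] w 0.0852 gf 0.0 ft [ 0.5 -0.3 -0.7]
red 4280 rect [593.6 -36.3] [97.7 18.9] 0.05 mean [ 0.5907 -0.0363  0.11  ] yaw -0.01 z [0.1085 0.1101 0.1113]
button 3637 rect [ 592.6 -159.3] [43.1 42.3] 76.08 mean [ 0.5922 -0.158   0.1101] yaw -86.08 z [0.108  0.1103 0.1115]
top 60354 rect [668. -12.] [309.8 408.7] 0.25 mean [ 0.5878 -0.088   0.0685] yaw -88.34 z [0.0672 0.0684 0.0698]
```

View pics/w5.png

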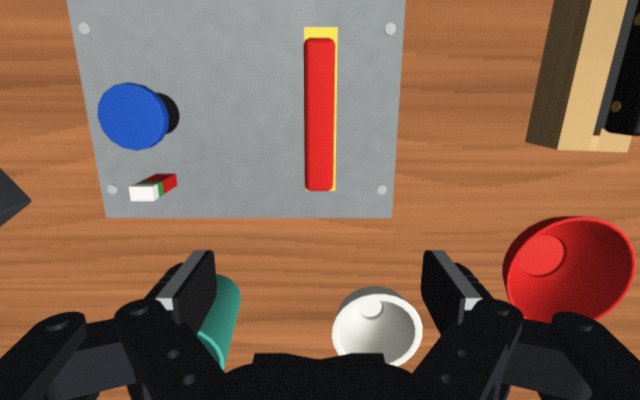

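The scraper is seated (red handle at cols 305–336, rows 38–191, top at 110 mm). Now close the fingers and go above the button.

Call:
jog_arm:
  targets:
    - [2,-3,0,0,0,0]
    - [3.5,-6.5,0,0,0,0]
    - [5,-10,0,0,0,0]
    - [5.5,-12.4,0,0,0,0]
    - [5.5,-12.4,3,0,0,0]
    - [5.5,-12.4,6,0,0,0]
    - [5.5,-12.4,7,0,0,0]
    - [5.5,-12.4,7,0,0,0]
  hand: 0

```text
time_s: 9.4
position: [0.5884, -0.16, 0.1274]
tool_rot: [[-1.0, -0.003, -0.005], [-0.003, 1.0, 0.002], [0.005, 0.002, -1.0]]
ft_force: [-0.0, -0.4, 0.6]
grip_width: 0.0001
gripper_force: 0.0
```

Call:
jog_arm:
  targets:
    - [0,0,0,0,0,0]
    - [0,0,0,0,0,0]
    - [0,0,0,0,0,0]

```text
time_s: 9.65
position: [0.5905, -0.1607, 0.1312]
tool_rot: [[-1.0, -0.004, 0.003], [-0.004, 1.0, -0.001], [-0.003, -0.001, -1.0]]
ft_force: [-0.1, -0.4, -0.2]
grip_width: 0.0001
gripper_force: 0.0
```

Call:
jog_arm:
  targets:
    - [-0.2,0,0.5,0,0,0]
    - [-0.2,0,1.0,0,0,0]
    - [-0.2,0,1.4,0,0,0]
    - [-0.2,0,1.4,0,0,0]
    - [-0.2,0,1.4,0,0,0]
    - [-0.2,0,1.4,0,0,0]

```text
time_s: 10.15
position: [0.5919, -0.1607, 0.1154]
tool_rot: [[-1.0, -0.003, 0.0], [-0.003, 1.0, 0.0], [-0.0, 0.0, -1.0]]
ft_force: [0.6, -1.1, -0.7]
grip_width: -0.0002
gripper_force: 0.0
```

Call:
jog_arm:
  targets:
    - [0,0,0.1,0,0,0]
    - [0,0,0.2,0,0,0]
    - [0,0,0.3,0,0,0]
    - [0,0,0.4,0,0,0]
    - [0,0,0.5,0,0,0]
    - [0,0,0.6,0,0,0]
    - [0,0,0.7,0,0,0]
    - [0,0,0.8,0,0,0]

```text
time_s: 10.82
position: [0.5918, -0.1606, 0.1076]
tool_rot: [[-1.0, -0.003, 0.0], [-0.003, 1.0, -0.0], [-0.0, -0.0, -1.0]]
ft_force: [-2.5, -0.6, 4.8]
grip_width: 0.0
gripper_force: 2.1
```

Call:
jog_arm:
  targets:
    - [0,0,0,0,0,0]
    - [0,0,0,0,0,0]
    - [0,0,0,0,0,0]
    - [0,0,0,0,0,0]

```text
time_s: 11.15
position: [0.5918, -0.1606, 0.1075]
tool_rot: [[-1.0, -0.003, 0.0], [-0.003, 1.0, -0.0], [-0.0, -0.0, -1.0]]
ft_force: [-2.0, 0.1, 3.8]
grip_width: 0.0002
gripper_force: 2.1
```

Call:
jog_arm:
  targets:
    - [0,0,0.1,0,0,0]
    - [0,0,0.2,0,0,0]
    - [0,0,0.3,0,0,0]
    - [0,0,0.4,0,0,0]
    - [0,0,0.5,0,0,0]
    - [0,0,0.6,0,0,0]
    - [0,0,0.7,0,0,0]
    - [0,0,0.8,0,0,0]

```text
time_s: 11.82
position: [0.5919, -0.1607, 0.0995]
tool_rot: [[-1.0, -0.003, 0.0], [-0.003, 1.0, -0.0], [-0.0, -0.0, -1.0]]
ft_force: [-2.4, 0.4, 5.8]
grip_width: 0.0002
gripper_force: 3.5
```

Call:
jog_arm:
  targets:
    - [0,0,0.05,0,0,0]
    - [0,0,0.1,0,0,0]
    - [0,0,0.1,0,0,0]
    - [0,0,0.1,0,0,0]

```text
time_s: 12.15
position: [0.5919, -0.1607, 0.0986]
tool_rot: [[-1.0, -0.003, 0.0], [-0.003, 1.0, -0.0], [-0.0, -0.0, -1.0]]
ft_force: [-2.6, 0.3, 7.2]
grip_width: -0.0002
gripper_force: 3.4
```

Run:
```python
from h import *
F=[];
for i in range(6):
    a=env.get_image("side");F.append(env.observe()["ft_force"][2])
print(np.round(F,2),np.mean(F));o=pose()
save(a,"s2.png",(190,280,300,420),6);P=cloud(a)
h=cv2.cvtColor(a["frame"],cv2.COLOR_RGB2HSV);H,S=h[...,0],h[...,1];p=P[...,2]
m=(H>100)&(H<125)&(S>150);m[:190]=0;m[280:]=0;m[:,:300]=0;m[:,420:]=0
fit(P,m,"blue")
m=(H>45)&(H<80)&(S>100);m[:190]=0;m[280:]=0;m[:,:300]=0;m[:,400:]=0
if m.sum()>3:fit(P,m,"green")
```

```text
[7.3  7.27 7.01 6.23 6.49 6.91] 6.869179016763245
t 12.45 tcp [ 0.5918 -0.1607  0.0986] yawY 90.18 z [ 2.e-04 -1.e-04 -1.e+00] w -0.0003 gf 3.4 ft [-2.8  1.   6.9]
blue 44 rect [ 590.7 -171.7] [26.9 35.7] 83.11 mean [ 0.5904 -0.1747  0.0972] yaw -5.79 z [0.094  0.0975 0.1   ]
```

View pics/s2.png

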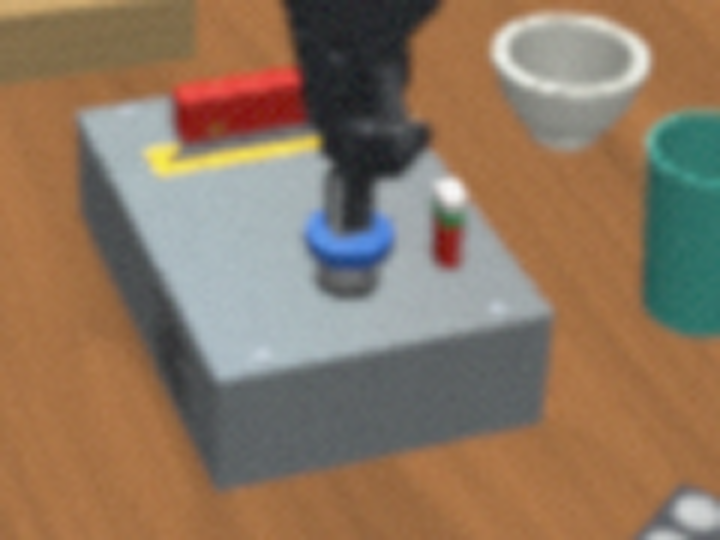

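The side crop shows the fingers on the blue button at (350, 235), near the green band at (450, 215). The force is still slightly low, so 0.6 mm more, then hold.

Call:
jog_arm:
  targets:
    - [0,0,0.03,0,0,0]
    - [0,0,0.06,0,0,0]
    - [0,0,0.06,0,0,0]
    - [0,0,0.06,0,0,0]
    - [0,0,0.06,0,0,0]
    - [0,0,0.06,0,0,0]
    - [0,0,0.06,0,0,0]
    - [0,0,0.06,0,0,0]

```text
time_s: 13.12
position: [0.5918, -0.1606, 0.098]
tool_rot: [[-1.0, -0.003, 0.0], [-0.003, 1.0, -0.0], [-0.0, -0.0, -1.0]]
ft_force: [-2.6, -0.1, 7.0]
grip_width: 0.0003
gripper_force: 3.5
```

Call:
jog_arm:
  targets:
    - [0,0,0,0,0,0]
    - [0,0,0,0,0,0]
    - [0,0,0,0,0,0]
    - [0,0,0,0,0,0]
    - [0,0,0,0,0,0]
    - [0,0,0,0,0,0]
    - [0,0,0,0,0,0]
    - [0,0,0,0,0,0]

```text
time_s: 13.78
position: [0.5918, -0.1606, 0.098]
tool_rot: [[-1.0, -0.003, 0.0], [-0.003, 1.0, -0.0], [-0.0, -0.0, -1.0]]
ft_force: [-1.4, 1.3, 7.2]
grip_width: 0.0003
gripper_force: 3.5
```

Call:
jog_arm:
  targets:
    - [0,0,0,0,0,0]
    - [0,0,0,0,0,0]
    - [0,0,0,0,0,0]
    - [0,0,0,0,0,0]
    - [0,0,0,0,0,0]
    - [0,0,0,0,0,0]
    - [0,0,0,0,0,0]
    - [0,0,0,0,0,0]

```text
time_s: 14.45
position: [0.5919, -0.1607, 0.098]
tool_rot: [[-1.0, -0.003, 0.0], [-0.003, 1.0, -0.0], [-0.0, -0.0, -1.0]]
ft_force: [-2.6, 0.6, 6.7]
grip_width: 0.0002
gripper_force: 3.5
```

Call:
jog_arm:
  targets:
    - [0,0,0,0,0,0]
    - [0,0,0,0,0,0]
    - [0,0,0,0,0,0]
    - [0,0,0,0,0,0]
    - [0,0,0,0,0,0]
    - [0,0,0,0,0,0]
    - [0,0,0,0,0,0]
    - [0,0,0,0,0,0]

```text
time_s: 15.12
position: [0.5918, -0.1607, 0.098]
tool_rot: [[-1.0, -0.003, 0.0], [-0.003, 1.0, -0.0], [-0.0, -0.0, -1.0]]
ft_force: [-1.9, 0.4, 7.0]
grip_width: 0.0004
gripper_force: 3.5
```

Call:
jog_arm:
  targets:
    - [0,0,0,0,0,0]
    - [0,0,0,0,0,0]
    - [0,0,0,0,0,0]
    - [0,0,0,0,0,0]
    - [0,0,0,0,0,0]
    - [0,0,0,0,0,0]
    - [0,0,0,0,0,0]
    - [0,0,0,0,0,0]

```text
time_s: 15.78
position: [0.5918, -0.1607, 0.098]
tool_rot: [[-1.0, -0.003, 0.0], [-0.003, 1.0, -0.0], [-0.0, -0.0, -1.0]]
ft_force: [-3.2, 1.7, 6.3]
grip_width: -0.0001
gripper_force: 3.5
```

Call:
jog_arm:
  targets:
    - [0,0,0,0,0,0]
    - [0,0,0,0,0,0]
    - [0,0,0,0,0,0]
    - [0,0,0,0,0,0]
    - [0,0,0,0,0,0]
    - [0,0,0,0,0,0]
    - [0,0,0,0,0,0]
    - [0,0,0,0,0,0]

```text
time_s: 16.45
position: [0.5919, -0.1607, 0.098]
tool_rot: [[-1.0, -0.003, 0.0], [-0.003, 1.0, -0.0], [-0.0, -0.0, -1.0]]
ft_force: [-2.7, 0.7, 7.1]
grip_width: 0.0002
gripper_force: 3.5
```

Call:
jog_arm:
  targets:
    - [0,0,0,0,0,0]
    - [0,0,0,0,0,0]
    - [0,0,0,0,0,0]
    - [0,0,0,0,0,0]
    - [0,0,0,0,0,0]
    - [0,0,0,0,0,0]
    - [0,0,0,0,0,0]
    - [0,0,0,0,0,0]

```text
time_s: 17.12
position: [0.5918, -0.1607, 0.098]
tool_rot: [[-1.0, -0.003, 0.0], [-0.003, 1.0, -0.0], [-0.0, -0.0, -1.0]]
ft_force: [-1.2, 0.2, 7.6]
grip_width: -0.0004
gripper_force: 3.5
```

```bash
python3 -c "
from rig import env
print(env.close_job())"
```

```text
the job is handed in; nothing more can be done
None
```

The red scraper is fully down in the demagnetiser slot and released, the blue button has been held about 12 mm down (98 mm height, about 7 N) for over 4 s, and the job was handed in at about 17 s with the fingers still holding it.

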